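Feel for the turned-down sleeve and set it in the roller cradle

ROBOT

A 6-joint arm with a two-finger parallel gripper is mounted at the origin on a cart in front of the work surface, level with it; the furniture and walls round the work are solid. World frame = base frame: x ahead of the robot, y to its left, z up, the work surface at z = 0. Lengths are in m, angles in rad, forces in N, time in s.
With the tool pointing down it reaches from about 0.3 to 0.875 m from the base axis. Payload 6.4 kg.
Tool frame: the origin (TCP) lies between the finger pads; the fingertips stand 25 mm ahead of it and the grasp point (between the pads) lies 6 mm ahead of it; z points along the fingers, y is the line along which they close (so a half turn about z gives the same grasp; the last joint's range is limited). The gripper opens to 88 mm and grips with 3 to 60 N. Pads are 18 mm wide; open, the fingers measure 123 mm over their backs; the gripper's body (75 mm by 187 mm) begins 45 mm behind the grasp point.
Start: joints at [-1.475, 0.181, 1.607, -0, 1.354, -0.206], TCP at [0.171, -0.549, 0.264] pointing down, gripper open.
Joint ranges: [-2.99, 2.99], [-0.89, 2.07], [0.3, 2.58], [-1.14, 4.28], [0, 2.63], [-3.12, 3.12]. Speed limits (rad/s): [2.57, 2.57, 3.01, 3.14, 3.14, 3.14].

INTERFACE

Orientations are given as a unit quaternion [x, y, z, w].
In Python, from bench import ctrl gives the robot as it stands.
- The arm moves only by the shell command python3 -m jog 'ROWS' [OPENING] [FORCE]. ROWS is JSON, a list that holds one entry, the list of rows, each a list of 4 numbers: the shift along the tool's x, y, z in mm, then the turn about the tool's z in rad. In form: [[[tx, ty, tz, spin], ...]]. A call has 1 to 12 rows; each row shifts and turns the commanded pose from where the row before left it, along the tool's axes as they then stand; what a row does not reach is not made up. A row lasts 1/10 s, in which the tool goes at most 50 mm and 8.59 degrees, less where a joint would pass 70% of its speed; a pose out of reach is approached as far as the arm can. A call with a gripper value outside its range is refused whole. OPENING is the opening, from 0 (shut) to 1 (fully open), set as the call begins (- or left out, the last holds). The fingers move at their own pace and stop on an object; FORCE is the grip in N (left out, the last holds). Time passes only in rows, so rows that do not move let the fingers close. It gives the time, the measured TCP pose, the force, the opening and the grip force at its end, in the units of the state.
- ctrl.sense(): the state, without advancing time (a new reading comes with each control period).
- ctrl.snapshot(name): name is "side" or "top"; returns a dict with "image" (480x640x3 uint8, red, green, blue), "fx", "fy", "cx", "cy" (pixels), "rvec" (rotation vector, rad) and "tvec" (3), from world to camera coordinates, as OpenCV has them. Camera axes: x right, y down, z forward; pixel columns grow to the right and rows downward; lengths in m; the calibration is good to about 2 mm. A picture is of the moment at which its call begins. There is no depth.
- ctrl.sign_off(): hands the job in; it is judged then, once.
Trained networks look in a picture, given as the dict that the camera call returned (one of the last four; its "shot" number tells which), for a name from the list of things; names that differ only in an ending like _2 or _b are one class to them, and where a whole thing is asked for, a point or a joint stands for the part that bears it (a point fixed in the world has none). Each returns a list of dicts, best first, with "p" (0 to 1); they miss things now and then, are a little off and sometimes report something else, mostly with a low value. They report only what shows in the picture. A call takes as long as a camera call. They do not tell look-alikes from the thing itself.
- ctrl.boxes_of(picture, thing): "position" ([x, y, z] in m, in world coordinates, good to about 4 mm: the middle of the surface that is visible of it).
- ctrl.masks_of(picture, thing): "pixels" (480x640 bool, what is visible of it).
The state is a dict: "t": time; "joint_pos": joint angles; "dq": joint speeds; "joint_efforts": joint torques, N m; "tcp_pos": TCP position; "eef_rot": TCP orientation; "wrist_force": force on the tool from outside, world axes, zero at the start; "wrist_torque": the same for the moment, N m; "finger_gap": opening from 0.0 (shut) to 1.0 (fully open); "grip_force": force on a finger pad.
Only numpy, scipy, OpenCV 4.12 (cv2) and the standard library are available. Lean on these libraries where they do the work, as an engineer would, in place of code of your own. Each camera call takes 0.05 s, during which the arm holds its last target. There are 200 camera calls.

TASK

One of the two aluminium sleeves has one end turned down a little smaller than the rest; the other is a plain blank. Feel the ends of the sleeves to find the small end, lay that sleeve on the cradle's two rods with its small end towards the end plate and let go of it; then slide the tail stop up until it has pushed the small end between the cheeks, right up to the end plate, without a gap. Leave the blank lying about where it was and do not shift the brass weight.

Things in the scene. Friction and masses are not known exactly. Their poses are not given: they have to be found in the camera images.
- sleeve_1: aluminium sleeve lying on its side, 90 mm long, 40 mm diameter, 0.2 kg, dark line round it 25 mm from both ends. Origin at its centre, x along it (x tells nothing about its ends). One of the two sleeves is a 40 mm blank throughout; the other is turned down to 34 mm over the last 22 mm at one end: fingers closed across it read 34, not 40 mm. Which sleeve and end: hard to see, must be felt.
- sleeve_2: aluminium sleeve lying on its side, 90 mm long, 40 mm diameter, 0.2 kg, dark line round it 25 mm from both ends. Origin at its centre, x along it (x tells nothing about its ends). One of the two sleeves is a 40 mm blank throughout; the other is turned down to 34 mm over the last 22 mm at one end: fingers closed across it read 34, not 40 mm. Which sleeve and end: hard to see, must be felt.
- cradle: fixed cradle: dark base 260x90x10 mm; two 12 mm rods along it, 24 mm apart, tops 32 mm above the worktop; upright end plate, 70 wide, top at 72 mm; two cheeks of its height, 37 mm apart, stand 20 mm out from it and let only the small end in. Origin: middle of the underside; x along the rods away from the end plate, z up. A sleeve on the rods has its axis at 49 mm, over the centre line.
- end_plate (a point): point on the inner face of the cradle's fixed end plate, on the axis of a sleeve that lies on the rods (110 mm from the cradle's origin towards -x of the cradle, 49 mm above the worktop)
- tail_stop (a joint): travel of the tail stop along the rods, 0 to 0.15 m, growing away from the end plate. Gap between end plate and the stop's flat face = 0.040 + travel, so 0.050 when closed on a 90 mm sleeve that touches the plate. Starts drawn back, between 0.10 and 0.145; about 2 N of friction, stays where it is left.
- stop_grip (a point): middle of the black upright grip on the grey tail stop, 95 mm above the worktop. The grip is 18 mm wide across the rods, 22 mm along them, and stands up from the grey block (50 mm wide, top at 72 mm) to 106 mm. The face of the block towards the end plate is 15 mm nearer the plate than this point.
- brass_weight: brass weight with a knob, 45 mm in diameter, 53 mm high, standing loose on the worktop; origin under its centre. Not to be shifted.
Mind the look-alikes: they are no part of the job. What is shaped like the sleeve_2 but green is not meant.

How it is judged:
By the outcome, as a careful person would: the job done as asked, in the order asked, and still so for the second after the job is handed in, with the robot touching nothing.
It also fails if it takes over 72 s, if anything falls off the work surface, if the arm or the gripper's body presses on something with over 40 N, if the wrist force passes 120 N, or if a joint passes its speed limit or range.

## Working session

There is one attempt and no reset: what is moved stays moved. The work goes in short steps, Python scripts to look and compute and a shell command to move; the robot and the scene stay as the last step left them, time stands still between calls to the robot, and variables do not carry over. Pictures are saved under pics/ and viewed, at most 10 in all, crops included, and the job is handed in when it is done.

```bash
mkdir -p pics; ls; cat > h.py <<'E'
import numpy as np, cv2
from bench import ctrl
def snap(n,f=None):
    p=ctrl.snapshot(n)
    if f: cv2.imwrite('pics/'+f,p['image'][:,:,::-1])
    return p
def cam(p):
    R=cv2.Rodrigues(np.array(p['rvec'],float))[0]; return R,np.array(p['tvec'],float)
def back(p,u,v,z):
    R,t=cam(p); d=R.T@np.array([(u-p['cx'])/p['fx'],(v-p['cy'])/p['fy'],1]); c=-R.T@t
    return c+d*(z-c[2])/d[2]
def proj(p,X):
    R,t=cam(p); q=R@np.array(X,float)+t
    return np.array([p['fx']*q[0]/q[2]+p['cx'],p['fy']*q[1]/q[2]+p['cy']])
E
python3 - <<'E'
from h import *
s=ctrl.sense(); print(s)
for n in('top','side'):
    p=snap(n,n+'0.png'); R,t=cam(p); print(n,'cam',-R.T@t)
    for th in('sleeve_1','cradle','tail_stop','stop_grip','brass_weight'):
        for d in ctrl.boxes_of(p,th):
            print(th,round(d['p'],2),np.round(d['position'],3),np.round(proj(p,d['position'])))
E
```

```text
pics
{'t': 0.0, 'joint_pos': array([-1.47525103e+00,  1.81533078e-01,  1.60797950e+00, -2.13253567e-05,
        1.35378573e+00, -2.06323105e-01]), 'dq': array([-4.73261814e-04,  3.97922702e-05,  2.20514591e-03, -9.42559922e-04,
       -5.66000043e-04, -1.29237433e-03]), 'joint_efforts': array([-2.00781484e-03, -4.33867908e+01, -3.41852367e+01,  6.99928100e-02,
        3.86006583e-02, -1.13212711e-04]), 'tcp_pos': array([ 0.17090157, -0.54851219,  0.26282835]), 'eef_rot': array([ 9.88630335e-01,  1.50364002e-01,  3.68183381e-05, -8.52095420e-04]), 'wrist_force': array([-0.90816382, -0.60150109, -0.29933628]), 'wrist_torque': array([ 0.01543357, -0.00847076,  0.02548489]), 'grip_force': 0.0, 'finger_gap': 0.9938027179192268}
top cam [ 0.4827466  -0.03189792  0.9087137 ]
sleeve_1 0.82 [ 0.53  -0.087  0.039] [348. 294.]
sleeve_1 0.67 [0.656 0.195 0.035] [210. 229.]
sleeve_1 0.56 [0.63  0.036 0.032] [288. 244.]
cradle 0.68 [ 0.54  -0.213  0.013] [408. 291.]
tail_stop 0.96 [ 0.479 -0.206  0.075] [412. 321.]
brass_weight 0.69 [0.747 0.129 0.03 ] [245. 188.]
side cam [ 0.30562402 -0.67103689  0.68416105]
sleeve_1 0.85 [ 0.529 -0.099  0.038] [268. 303.]
sleeve_1 0.69 [0.655 0.179 0.036] [265. 197.]
sleeve_1 0.63 [0.622 0.021 0.038] [285. 244.]
cradle 0.78 [ 0.538 -0.24   0.012] [315. 372.]
tail_stop 0.98 [ 0.471 -0.232  0.071] [270. 362.]
tail_stop 0.62 [0.654 0.181 0.033] [265. 197.]
stop_grip 0.69 [ 0.475 -0.231  0.075] [272. 359.]
brass_weight 0.93 [0.746 0.126 0.03 ] [316. 199.]
```

View pics/top0.png

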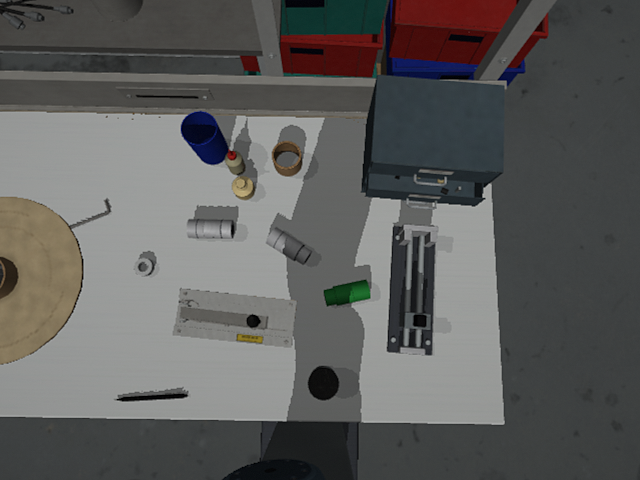

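View pics/side0.png

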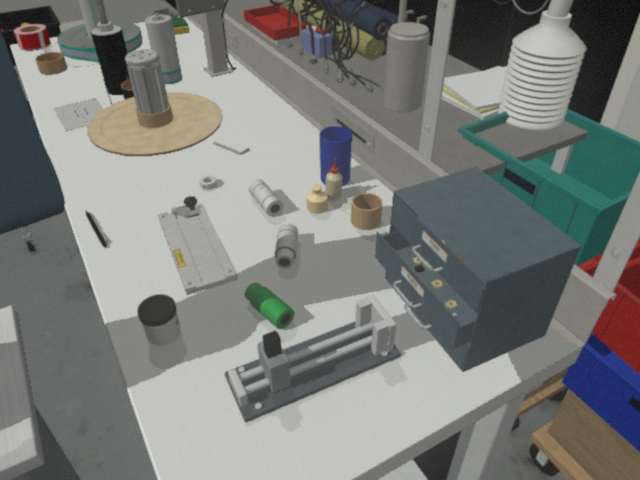

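The top picture shows the things that could be taken for a sleeve: aluminium at (212,229), aluminium at (290,244), green at (347,293). The description rules out the green one, so the first two are the sleeves. The cradle is at (412,290) with its end plate at the far end (v≈228) and the grip at (420,320). The brass weight is at (243,187), and the plate fixture at (235,318) is another look-alike.

```bash
cat > fit.py <<'E'
from h import *
from scipy.optimize import minimize
def cyl(x,y,a,z=.02,L=.09,r=.02):
    th=np.linspace(0,2*np.pi,24); c,s=np.cos(a),np.sin(a)
    return np.array([[x+c*l-s*r*np.cos(t),y+s*l+c*r*np.cos(t),z+r*np.sin(t)] for l in(-L/2,L/2) for t in th])
def ren(p,P,k=4):
    R,t=cam(p); q=P@R.T+t; uv=np.c_[p['fx']*q[:,0]/q[:,2]+p['cx'],p['fy']*q[:,1]/q[:,2]+p['cy']]
    m=np.zeros((480,640),np.uint8); cv2.fillConvexPoly(m,cv2.convexHull(np.round(uv*16).astype(np.int32)),255,cv2.LINE_AA,4)
    return m/255.
def fit(views,x0,z=.02):
    def f(v):
        P=cyl(*v,z=z); c=0
        for p,m in views:
            r=ren(p,P); c+=1-(np.minimum(r,m).sum()/np.maximum(r,m).sum())
        return c
    best=None
    for a in np.arange(0,np.pi,np.pi/6):
        S=np.array([[x0[0],x0[1],a]]*4); S[1,0]+=.01;S[2,1]+=.01;S[3,2]+=.3
        o=minimize(f,S[0],method='Nelder-Mead',options=dict(initial_simplex=S,xatol=1e-4,fatol=1e-4))
        if best is None or o.fun<best.fun: best=o
    return best
def nearmask(p,pos,th='sleeve_1'):
    u=proj(p,pos); best=None
    for d in ctrl.masks_of(p,th):
        ys,xs=np.nonzero(d['pixels']); e=np.hypot(xs.mean()-u[0],ys.mean()-u[1])
        if best is None or e<best[0]: best=(e,d['pixels'].astype(float))
    return best
E
python3 - <<'E'
from fit import *
pt=snap('top'); ps=snap('side')
for n,g in(('A',(.655,.187,.02)),('B',(.626,.029,.02)),('green',(.53,-.093,.02))):
    vs=[]
    for p in(pt,ps):
        e,m=nearmask(p,g); print(n,'e',round(e,1),'px',m.sum())
        vs.append((p,m))
    for tag,v in(('both',vs),('top',vs[:1]),('side',vs[1:])):
        o=fit(v,g); print(n,tag,np.round(o.x,4),round(o.fun,3))
for th in('tail_stop','brass_weight','cradle'):
  for p in(pt,ps):
    d=ctrl.masks_of(p,th)[0]['pixels']; print(th,cv2.minAreaRect(np.argwhere(d)[:,::-1].astype(np.float32)))
im=pt['image']
a=cv2.resize(im[215:365,375:455],None,fx=4,fy=4,interpolation=cv2.INTER_CUBIC)
b=cv2.resize(im[175:275,180:325],None,fx=3,fy=3,interpolation=cv2.INTER_CUBIC)
o=np.zeros((600,760,3),np.uint8);o[:600,:320]=a;o[:300,322:322+435]=b
cv2.imwrite('pics/crop1.png',o[:,:,::-1])
c=cv2.resize(ps['image'][285:425,215:415],None,fx=4,fy=4,interpolation=cv2.INTER_CUBIC)
cv2.imwrite('pics/crop2.png',c[:,:,::-1])
E
```

```text
A e 6.0 px 889.0
A e 3.9 px 695.0
A both [0.6607 0.1981 1.54  ] 0.243
A top [0.6597 0.1979 1.5555] 0.103
A side [0.6622 0.2024 1.5247] 0.113
B e 3.1 px 850.0
B e 2.9 px 888.0
B both [0.6278 0.035  1.0132] 0.245
B top [0.626  0.0335 4.1701] 0.112
B side [0.6306 0.0379 4.1646] 0.102
green e 3.1 px 865.0
green e 3.1 px 1234.0
green both [ 0.5322 -0.085   1.8144] 0.254
green top [ 0.5308 -0.0855 -1.3143] 0.124
green side [ 0.5333 -0.0837  1.7832] 0.109
tail_stop ((415.1448669433594, 320.7620849609375), (31.308149337768555, 16.60909652709961), 4.763641834259033)Traceback (most recent call last):
  File "<stdin>", line 12, in <module>
IndexError: list index out of range
```

```bash
python3 - <<'E'
from fit import *
pt=snap('top'); ps=snap('side')
im=pt['image']
a=cv2.resize(im[215:365,375:455],None,fx=4,fy=4,interpolation=cv2.INTER_CUBIC)
b=cv2.resize(im[175:275,180:325],None,fx=3,fy=3,interpolation=cv2.INTER_CUBIC)
o=np.zeros((600,760,3),np.uint8);o[:600,:320]=a;o[:300,322:322+435]=b
cv2.imwrite('pics/crop1.png',o[:,:,::-1])
c=cv2.resize(ps['image'][285:425,215:415],None,fx=4,fy=4,interpolation=cv2.INTER_CUBIC)
cv2.imwrite('pics/crop2.png',c[:,:,::-1])
E
```

```text
(no output)
```

View pics/crop1.png

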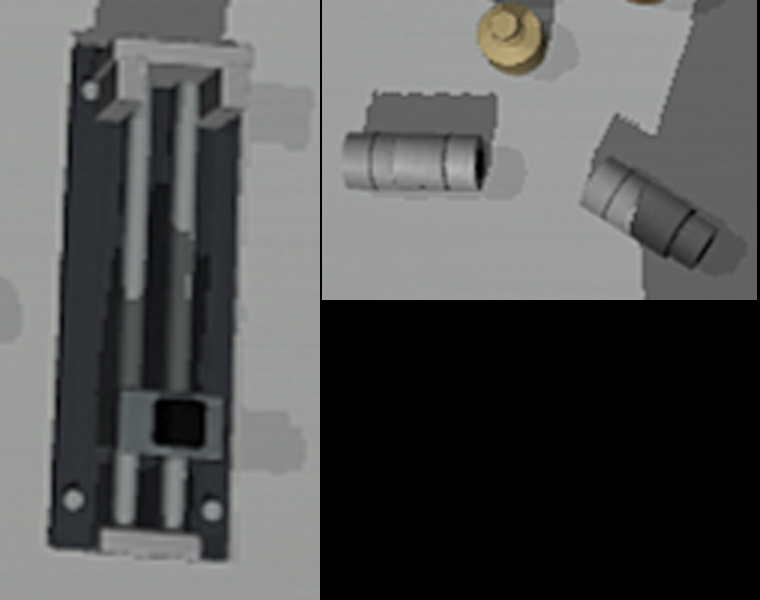

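View pics/crop2.png

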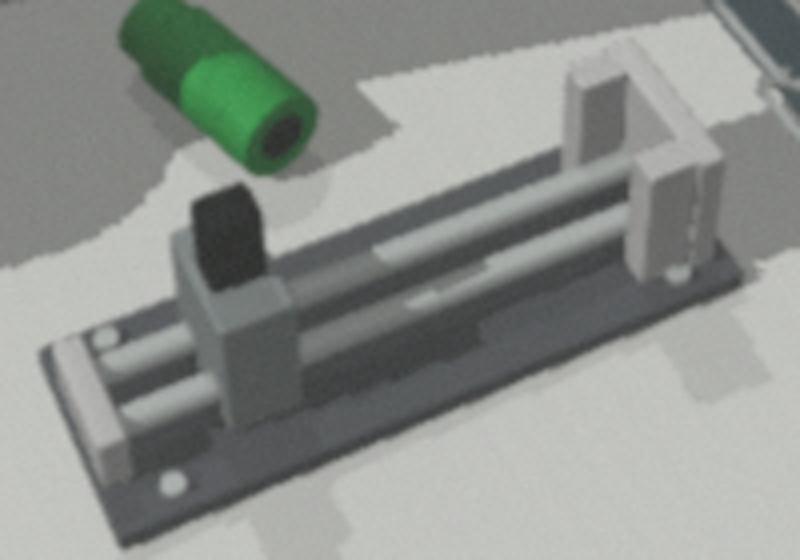

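Crop 1 confirms the two aluminium sleeves, and B's right-hand end (crop px 700,240) looks slightly narrower. Crop 2 shows the cradle with its plate at the far right and the stop drawn back. Next I fit the cradle pose from its corners and work out the first feel move.

```bash
cat >> h.py <<'E'
def wrap(a): return (a+np.pi)%(2*np.pi)-np.pi
def plan(x,y,z,yaw,s=None):
    from scipy.spatial.transform import Rotation as Ro
    s=s or ctrl.sense(); M=Ro.from_quat(s['eef_rot']).as_matrix(); y0=np.arctan2(M[1,0],M[0,0]); p=s['tcp_pos']
    d=np.array([x,y,z])-p
    print('now',np.round(p,4),'yaw',round(y0,3),'tilt',np.round(M[2],3),'q6',round(s['joint_pos'][5],2),'-> spin',round(-wrap(yaw-y0),3),'| after spin tx %.1f ty %.1f tz %.1f'%tuple(1000*np.array([d[0]*np.cos(yaw)+d[1]*np.sin(yaw),d[0]*np.sin(yaw)-d[1]*np.cos(yaw),-d[2]])))
E
python3 - <<'E'
from h import *
from scipy.optimize import least_squares
pt=snap('top'); ps=snap('side')
c1=lambda u,v:(375+u/4,215+v/4); c2=lambda u,v:(215+u/4,285+v/4)
obs=[(pt,c1(48,546),(.13,-.045,.01)),(pt,c1(229,558),(.13,.045,.01)),(pt,c1(74,35),(-.13,-.045,.01)),
(ps,c2(125,543),(.13,.045,.0)),(ps,c2(42,350),(.13,-.045,.01)),(ps,c2(743,274),(-.13,.045,.005))]
def W(v,P): c,s=np.cos(v[2]),np.sin(v[2]); return [v[0]+c*P[0]-s*P[1],v[1]+s*P[0]+c*P[1],P[2]]
f=lambda v:np.concatenate([proj(p,W(v,P))-u for p,u,P in obs])
o=least_squares(f,[.54,-.21,np.pi]); v=o.x; print('cradle',np.round(v,4)); print(np.round(o.fun.reshape(-1,2),1))
g=back(pt,*c1(181,421),.106); print('grip top',g, 'side',back(ps,*c2(224,192),.106))
c,s=np.cos(v[2]),np.sin(v[2]); d=g[:2]-v[:2]; print('grip in cradle',d[0]*c+d[1]*s,-d[0]*s+d[1]*c)
np.save('cradle.npy',v)
print('grip predicted y=0 pixels', [proj(pt,W(v,(d[0]*c+d[1]*s,0,.106)))])
plan(.6076,.003,.12,1.02)
E
```

```text
cradle [ 0.5474 -0.2209  3.0862]
[[ 0.3 -1.2]
 [-0.2 -0.9]
 [-0.6  0.3]
 [-0.4  1.9]
 [-1.1 -1.4]
 [ 0.5  0.1]]
grip top [ 0.48081931 -0.21454978  0.106     ] side [ 0.48426427 -0.21301979  0.106     ]
grip in cradle 0.06685213309053424 -0.0026433016337401908
grip predicted y=0 pixels [array([421.70274414, 320.35667929])]
now [ 0.1709 -0.549   0.2637] yaw 0.302 tilt [-0. -0. -1.] q6 -0.21 -> spin -0.718 | after spin tx 698.9 ty 83.2 tz 143.7
```

```bash
python3 -m jog '[[[0,0,0,-0.12],[0,0,0,-0.12],[0,0,0,-0.12],[0,0,0,-0.12],[0,0,0,-0.12],[0,0,0,-0.118],[40,5,0,0],[45,5,0,0],[45,5,0,0],[45,5,0,0],[45,5,0,0],[45,5,0,0]]]' 1 6
python3 -m jog '[[[45,5,0,0],[45,5,0,0],[45,5,0,0],[45,5,0,0],[45,5,0,0],[45,5,0,0],[45,5,0,0],[45,5,0,0],[40,5,15,0],[25,5,30,0],[5,3,40,0],[0,0,40,0]]]'
python3 -c "
from h import *
plan(.6076,.003,.032,1.02)"
```

```text
t: 2.5
tcp_pos: [0.3361, -0.3375, 0.264]
eef_rot: [0.873, 0.488, 0.0, 0.0]
wrist_force: [-0.1, 0.2, -1.0]
finger_gap: 1.001
grip_force: 0.0
t: 3.7
tcp_pos: [0.6066, 0.0009, 0.1378]
eef_rot: [0.872, 0.489, 0.001, 0.001]
wrist_force: [-0.1, -0.2, -0.5]
finger_gap: 0.999
grip_force: 0.0
now [0.6066 0.0009 0.1378] yaw 1.022 tilt [ 0.001  0.002 -1.   ] q6 0.35 -> spin 0.002 | after spin tx 2.3 ty -0.3 tz 105.8
```

```bash
python3 -m jog '[[[2,0,35,0],[0,0,35,0],[0,0,25,0],[0,0,10,0],[0,0,0,0]]]'
python3 -m jog '[[[0,0,0,0],[0,0,0,0],[0,0,0,0],[0,0,0,0],[0,0,0,0],[0,0,0,0],[0,0,0,0],[0,0,0,0],[0,0,0,0],[0,0,0,0]]]' 0 6
python3 -c "
from h import *
plan(.6076,.003,.032,1.02); print(ctrl.sense()['finger_gap']*88)"
```

```text
t: 4.2
tcp_pos: [0.6056, 0.0015, 0.0323]
eef_rot: [0.873, 0.488, -0.001, -0.001]
wrist_force: [0.8, 0.3, 0.3]
finger_gap: 1.004
grip_force: 0.0
t: 5.2
tcp_pos: [0.6065, 0.0014, 0.0337]
eef_rot: [0.873, 0.488, -0.0, -0.0]
wrist_force: [-0.9, -0.5, 1.2]
finger_gap: 0.379
grip_force: 6.0
now [0.6065 0.0014 0.0337] yaw 1.02 tilt [-0. -0. -1.] q6 0.36 -> spin -0.0 | after spin tx 2.0 ty 0.1 tz 1.7
33.377530889951764
```

Reads 33.4 mm, so this is the turned-down end: sleeve B, the end towards −x/−y. Next I regrip at the middle of that sleeve.

```bash
python3 -m jog '[[[0,0,0,0],[0,0,0,0],[0,0,0,0],[0,0,0,0],[0,0,0,0],[0,0,0,0],[13,0,2,0],[13,0,0,0],[13,0,0,0],[0,0,0,0]]]' 1
python3 -m jog '[[[0,0,0,0],[0,0,0,0],[0,0,0,0],[0,0,0,0],[0,0,0,0],[0,0,0,0],[0,0,0,0],[0,0,0,0],[0,0,0,0]]]' 0 25
python3 -m jog '[[[0,0,-20,0],[0,0,-40,0],[0,0,-45,0],[0,0,-35,0],[0,0,0,0],[0,0,0,0]]]'
python3 - <<'E'
from fit import *
s=ctrl.sense(); print(s['finger_gap']*88,s['grip_force'],s['wrist_force'])
pt=snap('top'); ps=snap('side','lift.png')
g=s['tcp_pos']-[0,0,.012]; print(s['tcp_pos'])
for p in(pt,ps):
    e,m=nearmask(p,g); print(e,m.sum())
v=np.load('cradle.npy'); c,sn=np.cos(v[2]),np.sin(v[2])
plan(v[0]-.03*c,v[1]-.03*sn,.17,v[2])
E
```

```text
t: 6.2
tcp_pos: [0.6281, 0.0366, 0.0319]
eef_rot: [0.872, 0.489, 0.001, 0.0]
wrist_force: [-0.2, 0.2, -0.1]
finger_gap: 0.999
grip_force: 0.0
t: 7.1
tcp_pos: [0.6269, 0.0345, 0.0317]
eef_rot: [0.873, 0.488, -0.0, 0.0]
wrist_force: [-0.9, -0.0, 0.2]
finger_gap: 0.446
grip_force: 25.0
t: 7.7
tcp_pos: [0.6271, 0.0347, 0.172]
eef_rot: [0.873, 0.488, 0.0, 0.0]
wrist_force: [-0.6, 0.9, -2.9]
finger_gap: 0.447
grip_force: 25.0
39.33946343003365 24.986028006960623 [-0.59786344  0.88031662 -2.93073272]
[0.62706553 0.03465382 0.17201291]
57.264342833527465 359.0
0.18170835703028806 901.0
now [0.6255 0.0348 0.1692] yaw 1.02 tilt [-0.002 -0.004 -1.   ] q6 0.42 -> spin -2.066 | after spin tx 33.8 ty -259.6 tz -0.8
```

View pics/lift.png

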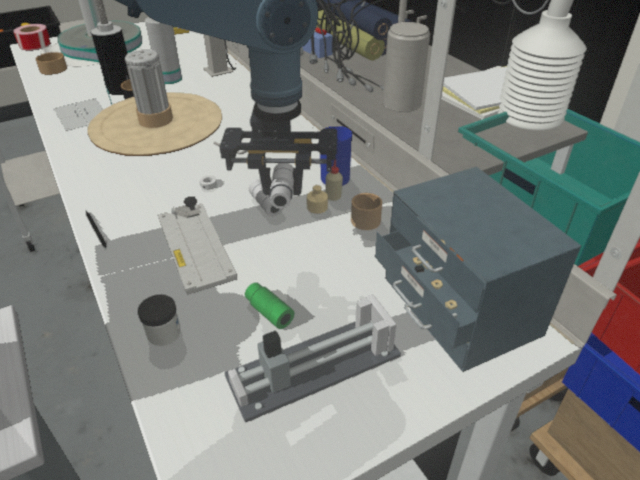

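```bash
python3 -m jog '[[[0,0,0,-0.13],[0,0,0,-0.13],[0,0,0,-0.13],[0,0,0,-0.13],[0,0,0,-0.13],[0,0,0,-0.13],[0,0,0,-0.13],[0,0,0,-0.13],[0,0,0,-0.13],[0,0,0,-0.13],[0,0,0,-0.13],[0,0,0,-0.13]]]'
python3 -m jog '[[[0,0,0,-0.13],[0,0,0,-0.13],[0,0,0,-0.13],[0,0,0,-0.116],[10,-30,0,0],[8,-40,0,0],[7,-45,0,0],[7,-45,0,0],[6,-45,0,0],[5,-35,0,0],[0,-20,0,0],[0,0,0,0]]]'
python3 - <<'E'
from fit import *
s=ctrl.sense(); print(s['finger_gap']*88,s['wrist_force'])
v=np.load('cradle.npy'); c,sn=np.cos(v[2]),np.sin(v[2])
plan(v[0]-.02*c,v[1]-.02*sn,.067,v[2])
pt=snap('top'); ps=snap('side')
a=cv2.resize(pt['image'][190:365,350:470],None,fx=3,fy=3,interpolation=cv2.INTER_CUBIC)
c=cv2.resize(ps['image'][230:430,215:415],None,fx=2,fy=2,interpolation=cv2.INTER_CUBIC)
o=np.zeros((525,762,3),np.uint8);o[:525,:360]=a;o[:400,362:762]=c
cv2.imwrite('pics/over.png',o[:,:,::-1])
E
```

```text
t: 9.1
tcp_pos: [0.6261, 0.0347, 0.1698]
eef_rot: [0.275, 0.962, -0.0, -0.002]
wrist_force: [-0.3, -0.0, -2.5]
finger_gap: 0.449
grip_force: 25.0
t: 10.3
tcp_pos: [0.5689, -0.2249, 0.1706]
eef_rot: [0.03, 1.0, 0.0, -0.001]
wrist_force: [0.4, 0.2, -2.6]
finger_gap: 0.445
grip_force: 25.0
39.194208039052526 [ 0.37536083  0.23012415 -2.56592147]
now [ 0.5689 -0.2249  0.1706] yaw 3.082 tilt [ 0.001  0.    -1.   ] q6 -2.08 -> spin -0.004 | after spin tx 1.7 ty 2.8 tz 103.6
```

View pics/over.png

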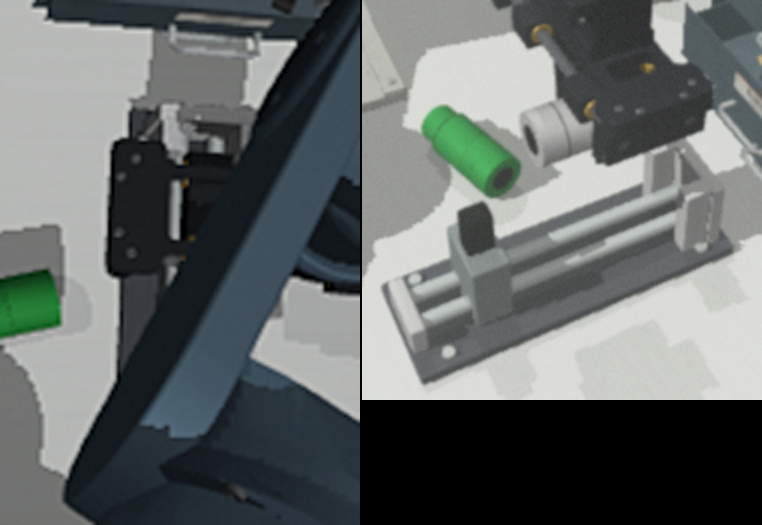

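The held sleeve hangs above the rods and is lined up with them, small end towards the plate; the stop is clear of it. Lowering now.

```bash
python3 -m jog '[[[2,4,20,0],[0,0,35,0],[0,0,30,0],[0,0,15,0],[0,0,5,0],[0,0,0,0]]]'
python3 -m jog '[[[0,0,1,0],[0,0,1,0],[0,0,1,0],[0,0,0,0]]]'
```

```text
t: 11.0
tcp_pos: [0.568, -0.2177, 0.0666]
eef_rot: [0.027, 1.0, 0.0, -0.0]
wrist_force: [-0.1, 0.5, -2.1]
finger_gap: 0.444
grip_force: 25.0
t: 11.4
tcp_pos: [0.568, -0.2187, 0.0643]
eef_rot: [0.028, 1.0, -0.0, 0.0]
wrist_force: [-0.8, 0.2, -2.9]
finger_gap: 0.446
grip_force: 25.0
```

```bash
python3 -m jog '[[[0,-1,1,0],[0,0,1,0],[0,0,0,0]]]'; python3 -m jog '[[[0,0,1,0],[0,0,0,0]]]'; python3 -m jog '[[[0,0,1,0],[0,0,0,0]]]'
```

```text
t: 11.7
tcp_pos: [0.5677, -0.2197, 0.0617]
eef_rot: [0.028, 1.0, -0.0, 0.0]
wrist_force: [-0.2, -0.5, -2.5]
finger_gap: 0.45
grip_force: 25.0
t: 11.9
tcp_pos: [0.5678, -0.2197, 0.0615]
eef_rot: [0.028, 1.0, -0.0, 0.0]
wrist_force: [-2.9, 0.6, 5.2]
finger_gap: 0.445
grip_force: 25.0
t: 12.1
tcp_pos: [0.568, -0.2199, 0.0615]
eef_rot: [0.028, 1.0, -0.0, 0.0]
wrist_force: [-5.4, 2.4, 11.4]
finger_gap: 0.445
grip_force: 25.0
```

Contact came at the expected height. Releasing and rising.

```bash
python3 -m jog '[[[0,0,-1,0],[0,0,0,0],[0,0,0,0]]]'; python3 -m jog '[[[0,0,0,0],[0,0,0,0],[0,0,0,0],[0,0,0,0],[0,0,0,0],[0,0,0,0],[0,0,-20,0],[0,0,-40,0],[0,0,-40,0],[0,0,0,0]]]' 1
python3 - <<'E'
from fit import *
pt=snap('top'); ps=snap('side')
v=np.load('cradle.npy'); c,sn=np.cos(v[2]),np.sin(v[2])
for tag,p in(('top',pt),('side',ps)):
    for th in('sleeve_1','tail_stop','stop_grip'):
        for d in ctrl.boxes_of(p,th):
            q=d['position'][:2]-v[:2]; print(tag,th,round(d['p'],2),np.round(d['position'],3),'cradle',np.round([q[0]*c+q[1]*sn,-q[0]*sn+q[1]*c],3))
cv2.imwrite('pics/laid.png',cv2.resize(ps['image'][230:430,215:415],None,fx=3,fy=3,interpolation=cv2.INTER_CUBIC)[:,:,::-1])
g=(v[0]+.067*c,v[1]+.067*sn+.002); plan(g[0],g[1],.17,v[2])
E
```

```text
t: 12.4
tcp_pos: [0.5679, -0.2199, 0.0615]
eef_rot: [0.028, 1.0, -0.0, 0.0]
wrist_force: [-2.7, 0.6, 6.4]
finger_gap: 0.449
grip_force: 25.0
t: 13.4
tcp_pos: [0.571, -0.2214, 0.1673]
eef_rot: [0.028, 1.0, -0.003, 0.005]
wrist_force: [0.8, 0.3, 0.5]
finger_gap: 1.002
grip_force: 0.0
top sleeve_1 0.87 [0.658 0.191 0.034] cradle [-0.088 -0.417]
top sleeve_1 0.69 [ 0.531 -0.088  0.038] cradle [ 0.024 -0.131]
top sleeve_1 0.59 [ 0.602 -0.213  0.06 ] cradle [-0.054 -0.011]
top stop_grip 0.3 [ 0.646 -0.21   0.034] cradle [-0.098 -0.016]
side sleeve_1 0.95 [ 0.528 -0.1    0.04 ] cradle [ 0.026 -0.12 ]
side sleeve_1 0.56 [0.653 0.183 0.036] cradle [-0.083 -0.409]
side tail_stop 0.81 [ 0.468 -0.228  0.071] cradle [0.079 0.012]
side stop_grip 0.75 [ 0.475 -0.231  0.071] cradle [0.072 0.014]
now [ 0.567  -0.2191  0.1591] yaw 3.086 tilt [ 0.002  0.001 -1.   ] q6 -2.08 -> spin -0.0 | after spin tx 86.5 ty -0.9 tz -10.9
```

View pics/laid.png

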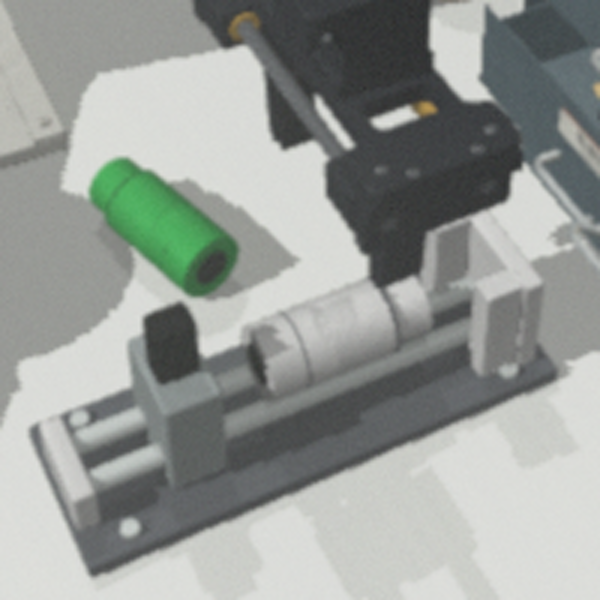

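The sleeve lies square on both rods with its small end (crop px 410,305) facing the plate and cheeks. Now over to the stop grip.

```bash
python3 -m jog '[[[20,0,0,0],[30,0,0,0],[25,0,0,0],[10,0,0,0],[0,0,0,0],[0,0,0,0]]]'
python3 -c "
from h import *
plan(.4815,-.2148,.102,3.086)"
```

```text
t: 14.4
tcp_pos: [0.4836, -0.2151, 0.1609]
eef_rot: [0.028, 1.0, -0.0, 0.0]
wrist_force: [-0.0, 0.9, -0.5]
finger_gap: 1.0
grip_force: 0.0
now [ 0.4836 -0.2151  0.1609] yaw 3.085 tilt [-0.001 -0.    -1.   ] q6 -2.16 -> spin -0.001 | after spin tx 2.1 ty 0.2 tz 58.9
```

```bash
python3 -m jog '[[[2,0,20,0],[0,0,25,0],[0,0,10,0],[0,0,3,0],[0,0,0,0]]]'
python3 -m jog '[[[0,0,0,0],[0,0,0,0],[0,0,0,0],[0,0,0,0],[0,0,0,0],[0,0,0,0],[0,0,0,0],[0,0,0,0],[0,0,0,0],[0,0,0,0]]]' 0 20
python3 -c "
from h import *
plan(.4815,-.2148,.102,3.086)"
```

```text
t: 14.9
tcp_pos: [0.4813, -0.2147, 0.1027]
eef_rot: [0.028, 1.0, 0.0, -0.0]
wrist_force: [-0.1, -0.2, -0.3]
finger_gap: 1.001
grip_force: 0.0
t: 15.9
tcp_pos: [0.4808, -0.2165, 0.1027]
eef_rot: [0.028, 1.0, -0.002, 0.0]
wrist_force: [-1.2, -8.5, -3.9]
finger_gap: 0.204
grip_force: 20.0
now [ 0.4808 -0.2165  0.1027] yaw 3.086 tilt [-0.    -0.003 -1.   ] q6 -2.16 -> spin -0.0 | after spin tx -0.7 ty 1.7 tz 0.7
```

```bash
python3 -m jog '[[[0,-2,0,0],[-3,0,0,0],[-5,0,0,0],[-5,0,0,0],[-5,0,0,0],[-5,0,0,0],[-2,0,0,0],[0,0,0,0]]]'
python3 -m jog '[[[-3,0,0,0],[-3,0,0,0],[-3,0,0,0],[-3,0,0,0],[-3,0,0,0],[0,0,0,0]]]'
python3 -m jog '[[[-3,0,0,0],[-3,0,0,0],[-3,0,0,0],[-3,0,0,0],[0,0,0,0]]]'
```

```text
t: 16.7
tcp_pos: [0.5064, -0.2181, 0.1027]
eef_rot: [0.028, 1.0, -0.0, 0.001]
wrist_force: [2.2, -1.9, -1.4]
finger_gap: 0.206
grip_force: 20.0
t: 17.3
tcp_pos: [0.5212, -0.219, 0.1027]
eef_rot: [0.028, 1.0, -0.0, 0.0]
wrist_force: [-1.4, -1.5, -0.0]
finger_gap: 0.205
grip_force: 20.0
t: 17.8
tcp_pos: [0.5333, -0.2196, 0.1027]
eef_rot: [0.028, 1.0, -0.0, 0.0]
wrist_force: [-1.6, -3.0, -1.3]
finger_gap: 0.203
grip_force: 20.0
```

```bash
python3 -m jog '[[[-2,0,0,0],[-2,0,0,0],[-2,0,0,0],[-1,0,0,0],[0,0,0,0]]]'
python3 -m jog '[[[-2,0,0,0],[-2,0,0,0],[-2,0,0,0],[0,0,0,0]]]'
python3 -m jog '[[[-1,0,0,0],[-1,0,0,0],[-1,0,0,0],[0,0,0,0]]]'
```

```text
t: 18.3
tcp_pos: [0.5398, -0.22, 0.1027]
eef_rot: [0.028, 1.0, -0.0, 0.0]
wrist_force: [-3.0, -3.5, 0.1]
finger_gap: 0.202
grip_force: 20.0
t: 18.7
tcp_pos: [0.546, -0.2204, 0.1027]
eef_rot: [0.028, 1.0, -0.0, 0.0]
wrist_force: [-2.5, -3.4, -0.9]
finger_gap: 0.199
grip_force: 20.0
t: 19.1
tcp_pos: [0.5487, -0.2205, 0.1027]
eef_rot: [0.028, 1.0, -0.0, 0.0]
wrist_force: [-3.0, -4.5, -0.2]
finger_gap: 0.198
grip_force: 20.0
```

```bash
python3 -m jog '[[[-1,-1,0,0],[-1,0,0,0],[0,0,0,0]]]'
python3 -m jog '[[[-1,0,0,0],[0,0,0,0]]]'
python3 -m jog '[[[-1,0,0,0],[0,0,0,0]]]'
python3 -m jog '[[[-1,0,0,0],[0,0,0,0]]]'
```

```text
t: 19.4
tcp_pos: [0.5497, -0.2207, 0.1027]
eef_rot: [0.028, 1.0, 0.001, -0.001]
wrist_force: [-7.9, 0.5, 5.5]
finger_gap: 0.204
grip_force: 20.0
t: 19.6
tcp_pos: [0.5498, -0.2207, 0.1026]
eef_rot: [0.028, 1.0, 0.001, -0.002]
wrist_force: [-12.1, 0.6, 8.8]
finger_gap: 0.203
grip_force: 20.0
t: 19.8
tcp_pos: [0.5499, -0.2207, 0.1026]
eef_rot: [0.028, 1.0, 0.001, -0.003]
wrist_force: [-16.4, 1.7, 12.2]
finger_gap: 0.203
grip_force: 20.0
t: 20.0
tcp_pos: [0.5501, -0.2207, 0.1026]
eef_rot: [0.028, 1.0, 0.001, -0.004]
wrist_force: [-19.4, 1.6, 14.2]
finger_gap: 0.204
grip_force: 20.0
```

The stop came up hard after 69 mm of travel (expected about 72), well past where the cheeks would have stopped it. I'll ease the pressure, let go, rise and check.

```bash
python3 -m jog '[[[2,0,0,0],[0,0,0,0]]]'
python3 -m jog '[[[0,0,0,0],[0,0,0,0],[0,0,0,0],[0,0,0,0],[0,0,0,0],[0,0,0,0]]]' 1
python3 -m jog '[[[0,0,-20,0],[0,0,-40,0],[0,0,-40,0],[40,0,-20,0],[45,0,0,0],[45,0,0,0],[45,0,0,0],[40,-40,0,0],[0,-45,0,0],[0,-45,0,0],[0,0,0,0],[0,0,0,0]]]'
python3 - <<'E'
from h import *
pt=snap('top'); ps=snap('side')
a=cv2.resize(pt['image'][215:365,375:455],None,fx=4,fy=4,interpolation=cv2.INTER_CUBIC)
c=cv2.resize(ps['image'][280:420,295:415],None,fx=3.6,fy=3.6,interpolation=cv2.INTER_CUBIC)
o=np.zeros((600,322+c.shape[1],3),np.uint8);o[:600,:320]=a;o[:c.shape[0],322:]=c
cv2.imwrite('pics/end.png',o[:,:,::-1])
for th in('brass_weight','sleeve_1'):
    for d in ctrl.boxes_of(pt,th): print(th,d['p'],d['position'])
E
```

```text
t: 20.2
tcp_pos: [0.5499, -0.2207, 0.1026]
eef_rot: [0.028, 1.0, 0.001, -0.002]
wrist_force: [-10.4, 0.8, 7.6]
finger_gap: 0.202
grip_force: 20.0
t: 20.8
tcp_pos: [0.5517, -0.2215, 0.1027]
eef_rot: [0.028, 1.0, 0.0, 0.0]
wrist_force: [-0.1, 0.2, -0.3]
finger_gap: 0.723
grip_force: 0.0
t: 22.0
tcp_pos: [0.3341, -0.3354, 0.2224]
eef_rot: [0.029, 1.0, 0.0, -0.0]
wrist_force: [0.0, 0.2, 0.0]
finger_gap: 1.0
grip_force: 0.0
brass_weight 0.61 [0.746, 0.1269, 0.0281]
brass_weight 0.41 [0.5438, -0.2163, 0.0747]
sleeve_1 0.98 [0.6121, -0.222, 0.0633]
sleeve_1 0.79 [0.5302, -0.0874, 0.0366]
sleeve_1 0.66 [0.6532, 0.1966, 0.035]
```

View pics/end.png

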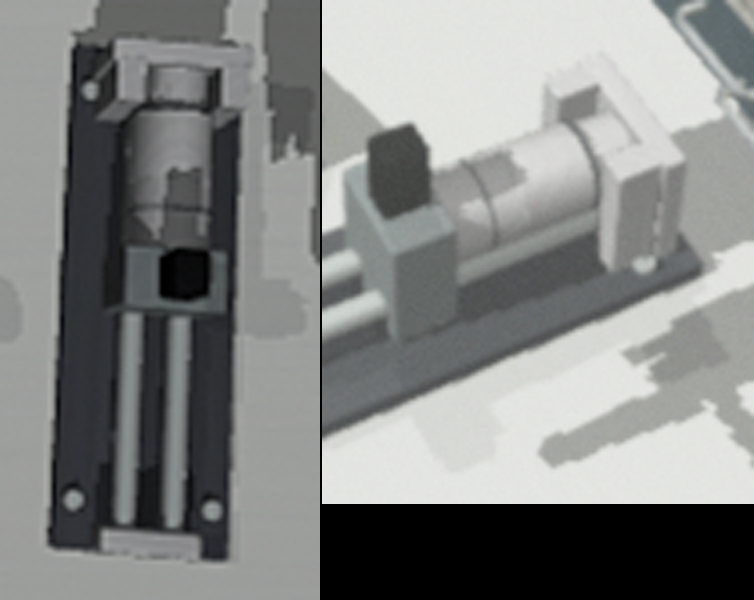

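The small end sits between the cheeks and touches the plate (crop px 180,80). The stop's face is against the other end of the sleeve (175,245), with no gap at either end. The blank and the brass weight haven't moved, so I'm handing in.

```bash
python3 -c "
from bench import ctrl
print(ctrl.sign_off())"
```

```text
the job is handed in; nothing more can be done
None
```

I handed the job in at about 22 s: the turned-down sleeve (its small end read about 33.4 mm when felt) lies on the rods, and the tail stop has pushed that end between the cheeks up to the end plate with no visible gap, while the blank and the brass weight were not touched.

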